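Put the copy-stand lenses away in their case

ROBOT

A 6-joint arm with a two-finger parallel gripper is mounted at the origin on the work surface. World frame = base frame: x ahead of the robot, y to its left, z up, the work surface at z = 0. Lengths are in m, angles in degrees, forces in N, time in s.
With the tool pointing down it reaches from about 0.275 to 0.725 m from the base axis. Payload 15.9 kg.
Tool frame: the origin (TCP) lies between the finger pads; the fingertips stand 17 mm ahead of it and the grasp point (between the pads) lies 2 mm behind it; z points along the fingers, y is the line along which they close (so a half turn about z gives the same grasp; the last joint's range is limited). The gripper opens to 85 mm and grips with 20 to 120 N. Pads are 22 mm wide; open, the fingers measure 114 mm over their backs; the gripper's body (76 mm by 85 mm) begins 54 mm behind the grasp point. The pads swing forward as they close: fully open they stand 13 mm farther back than shut.
Start: joints at [-70.245, 12.198, -1.971, 75.831, 0, 90], TCP at [0.169, -0.471, 0.248] pointing down, gripper open.
Joint ranges: [-170.91, 170.91], [-42.67, 98.43], [-65.05, 77.54], [-120.47, 116.71], [-90, 82.35], [-180, 180]. Speed limits (degrees/s): [108.29, 108.29, 136.94, 147.25, 180, 180].

INTERFACE

Orientations are given as a 3x3 rotation matrix whose columns are the frame's x, y, z axes.
In Python, from workcell import robot gives the robot as it stands. The module is installed in compiled form; this text tells all that it offers.
- The arm moves only by the tool carry_out, never from a script. Its arguments are lists of equal length, an entry for each row: "xyz": the shift along the world's x, y, z in m, a list of three; "rot": the turn, a rotation vector about the world's x, y, z in degrees, a list of three; "gripper": the opening, from 0 (shut) to 1 (fully open). In form: {"xyz": [[x, y, z], ...], "rot": [[ax, ay, az], ...], "gripper": [gripper, ...]}. A call has 1 to 12 rows; each row shifts and turns the commanded pose from where the row before left it; what a row does not reach is not made up. A row lasts 1/12 s, in which the tool goes at most 41.7 mm and 7.16 degrees, less where a joint would pass 70% of its speed; a pose out of reach is approached as far as the arm can. A call is refused whole if a number of a shift passes 0.0417 or a number of a turn 7.16, either way. A call with a gripper value outside its range is refused whole. The fingers move at their own pace and stop on an object; "newtons" is the grip in N (left out, the last holds). Time passes only in rows, so rows that do not move let the fingers close. It gives the time, the measured TCP pose, the force, the opening and the grip force at its end, in the units of the state.
- robot.get_obs(): the state, without advancing time (a new reading comes with each control period).
- robot.camera(name): name is "scene" or "top" or "wrist"; returns a dict with "image" (420x560x3 uint8, red, green, blue), "intrinsics" (3x3 intrinsics, pixels), "dist_coeffs" ([k1, k2, p1, p2, k3] as OpenCV has them; the pictures are not rectified), "position" and "attitude" of the camera in the world. Camera axes: x right, y up, looking along -z (the intrinsics and any distortion apply to the point x, -y, -z); pixel columns grow to the right and rows downward; lengths in m; the calibration is good to about 2 mm. A picture is of the moment at which its call begins. There is no depth.
- robot.job_done(): hands the job in; it is judged then, once.
The state is a dict: "t": time; "joint_positions": joint angles; "qvel": joint speeds; "effort": joint torques, N m; "position": TCP position; "eef_rot": TCP orientation; "wrist_force": force on the tool from outside, world axes, zero at the start; "torque": the same for the moment, N m; "gripper_width": finger opening in m; "grasp_force": force on a finger pad.
Only numpy, scipy, OpenCV 4.12 (cv2) and the standard library are available. Lean on these libraries where they do the work, as an engineer would, in place of code of your own. Each camera call takes 0.05 s, during which the arm holds its last target. There are 200 camera calls.

TASK

Put the three camera lenses away in the open lens case, glass up, each down on the floor of the well made for it: the large lens in the widest well, the medium one in the middle-sized well, the small one in the narrowest. Set them down gently, without knocking one over or dropping it. The extension tube and the loupe are not lenses: leave them, the gel tray and the bottle where they stand.

Things in the scene. Friction and masses are not known exactly. Their poses are not given: they have to be found in the camera images.
- macro_lens: The large camera lens: a solid black cylinder 60 mm in diameter and 80 mm tall with two ribbed grip rings, standing upright on the bench on its rear cap, dark bluish front glass on top. Origin: centre of its underside; z axis up through the glass. It may be gripped anywhere on its side.
- standard_lens: The medium camera lens: a solid black cylinder 48 mm in diameter and 62 mm tall with one ribbed grip ring, standing upright on the bench on its rear cap, dark bluish front glass on top. Origin: centre of its underside; z axis up through the glass. It may be gripped anywhere on its side.
- cmount_lens: The small camera lens: a solid black cylinder 34 mm in diameter and 54 mm tall with two thin ribbed rings, standing upright on the bench on its rear cap, dark bluish front glass on top. Origin: centre of its underside; z axis up through the glass. It may be gripped anywhere on its side.
- wide_well: Light grey square insert, 84 x 84 x 20 mm, with the widest dark-lined round well, 74 mm across, 14 mm deep. Origin: centre of the insert's underside, below the middle of the well, 3 mm above the bench; well floor 6 mm, mouth 20 mm above the origin. The three inserts stand in a row 86 mm apart, in any order, with one yaw, in the open aluminium lens case.
- middle_well: Light grey square insert, 84 x 84 x 20 mm, with the middle-sized dark-lined round well, 62 mm across, 14 mm deep. Origin: centre of the insert's underside, below the middle of the well, 3 mm above the bench; well floor 6 mm, mouth 20 mm above the origin. x axis: level, across the case to its opened lid; y axis: along the row of wells.
- narrow_well: Light grey square insert, 84 x 84 x 20 mm, with the narrowest dark-lined round well, 48 mm across, 14 mm deep. Origin: centre of the insert's underside, below the middle of the well, 3 mm above the bench; well floor 6 mm, mouth 20 mm above the origin. The case is fixed, 96 (x) by 268 mm (y), rim 25 mm above the bench; its lid, 20 mm high, lies folded back flat beyond it.
- extension_tube: Extension tube, no lens: a hollow black ring, 60 mm outside and 46 mm inside diameter, 28 mm tall, open right through, standing on the bench. Stays where it is. Origin: centre of its underside; z up.
- loupe: Stand loupe (magnifier): a clear square foot 46 x 46 mm, 24 mm high, with a round black eyepiece 42 mm in diameter above it, 48 mm tall in all. Stays where it is. Origin: centre of its underside; z up.
- gel_tray: Empty clear plastic gel tray, 100 x 75 x 22 mm, lying to the right of the case. Stays where it is. Origin: centre of its underside.
- cleaner: White bottle of lens cleaner, 38 mm in diameter and 105 mm tall, standing to the left of the case. Stays where it is. Origin: centre of its underside.
Not all that is in view belongs to the job. Leave any purple look-alike of the narrow_well alone.

How it is judged:
By the outcome, as a careful person would: the job done as asked, in the order asked, and still so for the second after the job is handed in, with the robot touching nothing.
It also fails if it takes over 83 s, if anything falls off the work surface, if the arm or the gripper's body presses on something with over 40 N, if the wrist force passes 120 N, or if a joint passes its speed limit or range.

## Working session

There is one attempt and no reset: what is moved stays moved. The work goes in short steps, Python scripts to look and compute and a tool call to move; the robot and the scene stay as the last step left them, time stands still between calls to the robot, and variables do not carry over. Pictures are saved under pics/ and viewed, at most 14 in all, crops included, and the job is handed in when it is done.

Besides the shell and the picture viewer there is one more tool, called as name(argument=value, ...) on one line, values as JSON. carry_out: Moves the arm, as the interface text tells. Its arguments: {"type":"object","properties":{"xyz":{"type":"array"},"rot":{"type":"array"},"gripper":{"type":"array"},"newtons":{"type":"number"}},"required":["xyz","rot","gripper"]}

```bash
mkdir -p pics; cat > h.py <<'E'
import numpy as np, cv2
from workcell import robot
def snap(name, fn):
    c=robot.camera(name); cv2.imwrite(f'pics/{fn}.png', c['image'][:,:,::-1]); 
    np.savez(f'pics/{fn}.npz', **{k:np.array(v) for k,v in c.items()}); return c
def load(fn): return dict(np.load(f'pics/{fn}.npz'))
def ray2plane(c,px,z):
    K,d=np.array(c['intrinsics']),np.array(c['dist_coeffs'])
    u=cv2.undistortPoints(np.array(px,float).reshape(-1,1,2),K,d).reshape(-1,2)
    D=np.c_[u[:,0],-u[:,1],-np.ones(len(u))]@np.array(c['attitude']).T
    p=np.array(c['position']); return p+D*((z-p[2])/D[:,2])[:,None]
E
python3 - <<'E'
from h import *
o=robot.get_obs(); print(o)
for n in('top','scene'):
    c=snap(n,n+'0'); print(n,c['position'],c['attitude'],c['intrinsics'],c['dist_coeffs'])
E
```

```text
{'t': 0.0, 'joint_positions': array([-7.02460563e+01,  1.22229704e+01, -2.00763332e+00,  7.58289714e+01,
       -3.74885438e-04,  8.99988394e+01]), 'qvel': array([-0.0064589 , -0.01997142,  0.0342415 , -0.0101332 , -0.11796776,
       -0.05596117]), 'effort': array([ 3.00748623e-03, -6.86160851e+01,  4.87118840e+01,  1.73804158e-02,
        2.75294551e-04, -6.81798170e-06]), 'position': array([ 0.16888809, -0.4702963 ,  0.24783632]), 'eef_rot': array([[ 9.41145905e-01,  3.38000380e-01, -3.57584868e-04],
       [ 3.38000569e-01, -9.41145399e-01,  9.76381841e-04],
       [-6.52191993e-06, -1.03978166e-03, -9.99999459e-01]]), 'wrist_force': array([ 0.25777604,  0.48408893, -0.36521402]), 'torque': array([ 0.01571539,  0.06426887, -0.00323295]), 'grasp_force': 0.0, 'gripper_width': 0.0857096848807434}
top [ 0.50626353 -0.00152515  0.97367414] [[ 0.01291068  0.99831609 -0.05655353]
 [-0.99989982  0.01256159 -0.00652377]
 [-0.00580239  0.05663209  0.99837825]] [[395.2631192    0.         288.46946248]
 [  0.         395.2631192  213.7980805 ]
 [  0.           0.           1.        ]] [-0.10946459  0.          0.          0.          0.        ]
scene [ 1.13916659 -0.38767247  0.66358833] [[ 0.51497671 -0.55391504  0.6541996 ]
 [ 0.85713537  0.32307558 -0.4011747 ]
 [ 0.01086078  0.76733324  0.64115657]] [[395.35954929   0.         275.51481063]
 [  0.         395.35954929 211.7734728 ]
 [  0.           0.           1.        ]] [0.02391659 0.         0.         0.         0.        ]
```

View pics/top0.png

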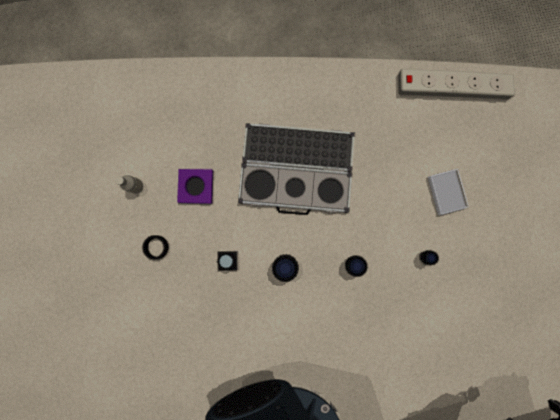

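View pics/scene0.png

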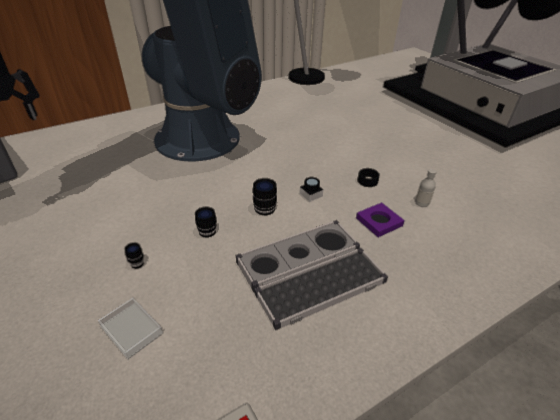

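Top view candidates: macro (286,267), standard (356,265), cmount (430,257). Non-lenses are the loupe (227,261) and the tube (155,247). Wells: wide (260,184), narrow (295,187), middle (330,190). The purple look-alike is at (195,186). I'll check these in one crop and work out positions.

```bash
python3 - <<'E'
from h import *
c=load('top0'); im=c['image'][:,:,::-1]
cv2.imwrite('pics/crop0.png',cv2.resize(im[150:290,210:450],(800,467),interpolation=cv2.INTER_CUBIC))
E
```

```text
(no output)
```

View pics/crop0.png

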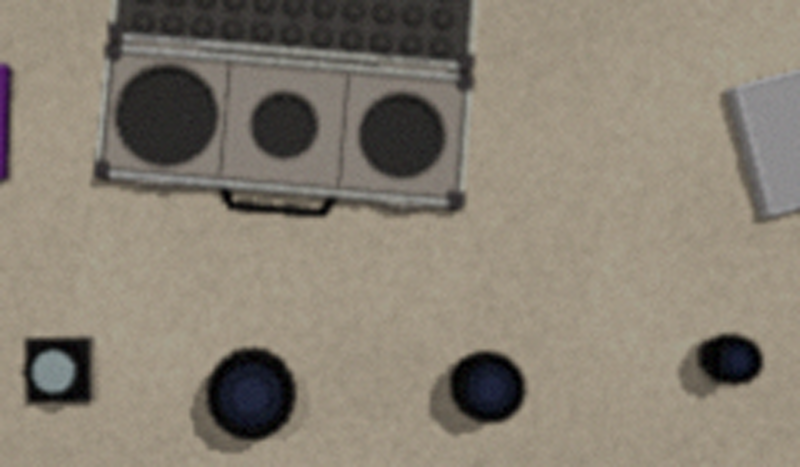

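The crop confirms it: wide, narrow and middle wells run left to right, and the three bluish-glass lenses sit below them, with macro, standard and cmount also left to right.

```bash
python3 - <<'E'
from h import *
c=load('top0'); np.set_printoptions(precision=4,suppress=True)
for n,x,y,z in [('wide',167,115,.023),('narrow',284,125,.023),('mid',402,135,.023),('macro',252,393,.08),('std',488,386,.062),('cm',738,359,.054),('loupe',54,371,.048)]:
    print(n,ray2plane(c,[(210+x/3.333-.35,150+y/3.333-.35)],z)[0])
for p,z in [((437,175),.022),((464,208),.022),((432,190),.022)]: print(ray2plane(c,[p],z)[0])
E
```

```text
wide [0.6312 0.0752 0.023 ]
narrow [ 0.6249 -0.0099  0.023 ]
mid [ 0.6187 -0.0957  0.023 ]
macro [0.4355 0.01   0.08  ]
std [ 0.4407 -0.1527  0.062 ]
cm [ 0.4601 -0.3317  0.054 ]
loupe [0.4462 0.1497 0.048 ]
[ 0.6604 -0.3597  0.022 ]
[ 0.5799 -0.4274  0.022 ]
[ 0.623  -0.3465  0.022 ]
```

carry_out(xyz=[[0.02,0.034,0],[0.02,0.034,0],[0.02,0.034,0],[0.02,0.034,0],[0.02,0.034,0],[0.02,0.034,0],[0.02,0.034,0],[0.02,0.034,0],[0.02,0.034,0],[0.02,0.034,0],[0.02,0.034,0],[0.02,0.034,0]], rot=[[0,0,5.5],[0,0,5.5],[0,0,5.5],[0,0,5.5],[0,0,5.5],[0,0,5.5],[0,0,5.5],[0,0,5.5],[0,0,5.5],[0,0,5.5],[0,0,5.5],[0,0,5.5]], gripper=[1,1,1,1,1,1,1,1,1,1,1,1])

```text
t: 1.1
position: [0.4094, -0.0605, 0.2483]
eef_rot: [[0.069, 0.998, 0.0], [0.998, -0.069, -0.0], [-0.0, 0.0, -1.0]]
wrist_force: [1.3, -0.9, 0.9]
gripper_width: 0.0855
grasp_force: 0.0
```

carry_out(xyz=[[0.01,0.025,-0.01],[0.01,0.025,-0.01],[0.006,0.02,-0.01],[0,0,0],[0,0,0],[0,0,0]], rot=[[0,0,0],[0,0,0],[0,0,0],[0,0,0],[0,0,0],[0,0,0]], gripper=[1,1,1,1,1,1])

```text
t: 1.6
position: [0.4348, 0.0071, 0.2184]
eef_rot: [[0.074, 0.997, -0.0], [0.997, -0.074, -0.0], [-0.0, -0.0, -1.0]]
wrist_force: [-0.1, -0.7, -0.2]
gripper_width: 0.0852
grasp_force: 0.0
```

```bash
python3 - <<'E'
from h import *
c=snap('wrist','w1'); o=robot.get_obs(); print(o['position'],c['position'],c['attitude'],c['intrinsics'],c['dist_coeffs'])
E
```

```text
[0.4348868  0.00681978 0.21860731] [0.44174658 0.0846996  0.34353183] [[ 0.99730023  0.06966236  0.02322513]
 [-0.07342404  0.95064496  0.30146819]
 [-0.00107787 -0.30235958  0.95319333]] [[305.13780419   0.         279.27046058]
 [  0.         305.13780419 211.53973066]
 [  0.           0.           1.        ]] [-0.00733543  0.          0.          0.          0.        ]
```

View pics/w1.png

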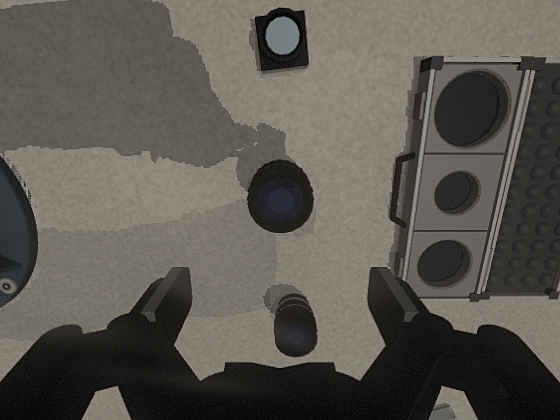

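The wrist view shows the macro glass at about (281,199), the standard glass at (295,338), and the wells at (472,107), (458,192) and (444,263).

```bash
python3 - <<'E'
from h import *
c=load('w1'); np.set_printoptions(precision=4,suppress=True)
for n,p,z in [('wide',(472,107),.023),('narrow',(458,192),.023),('mid',(444,263),.023),('macro',(280.5,199),.08),('std',(295,338),.062),('loupe',(283,36),.048)]:
    print(n,ray2plane(c,[p],z)[0])
E
```

```text
wide [0.6336 0.0783 0.023 ]
narrow [ 0.6285 -0.0087  0.023 ]
mid [ 0.621  -0.0935  0.023 ]
macro [0.4373 0.013  0.08  ]
std [ 0.4415 -0.1533  0.062 ]
loupe [0.4494 0.1491 0.048 ]
```

carry_out(xyz=[[0.002,0.005,-0.02],[0,0,-0.025],[0,0,-0.025],[0,0,-0.025],[0,0,-0.025],[0,0,-0.02],[0,0,-0.015],[0,0,-0.008],[0,0,0],[0,0,0]], rot=[[0,0,0],[0,0,0],[0,0,0],[0,0,0],[0,0,0],[0,0,0],[0,0,0],[0,0,0],[0,0,0],[0,0,0]], gripper=[1,1,1,1,1,1,1,1,1,1])

```text
t: 2.48
position: [0.4372, 0.012, 0.0559]
eef_rot: [[0.075, 0.997, 0.0], [0.997, -0.075, -0.0], [-0.0, 0.0, -1.0]]
wrist_force: [-0.2, -0.3, 0.8]
gripper_width: 0.0858
grasp_force: 0.0
```

carry_out(xyz=[[0,0,0],[0,0,0],[0,0,0],[0,0,0],[0,0,0],[0,0,0],[0,0,0],[0,0,0],[0,0,0],[0,0,0]], rot=[[0,0,0],[0,0,0],[0,0,0],[0,0,0],[0,0,0],[0,0,0],[0,0,0],[0,0,0],[0,0,0],[0,0,0]], gripper=[0.85,0.8,0.75,0.7,0.65,0.6,0.5,0.4,0.4,0.4], newtons=40)

```text
t: 3.32
position: [0.4371, 0.0125, 0.056]
eef_rot: [[0.074, 0.997, 0.0], [0.997, -0.074, -0.0], [0.0, 0.0, -1.0]]
wrist_force: [-5.4, 0.0, 13.5]
gripper_width: 0.0592
grasp_force: 40.2
```

carry_out(xyz=[[0,0,0.005],[0,0,0.015],[0,0,0.02],[0.02,0.005,0.01],[0.025,0.01,0],[0.03,0.01,0],[0.03,0.01,0],[0.03,0.01,0],[0.03,0.01,0],[0.02,0.01,0],[0.01,0,0],[0,0,0]], rot=[[0,0,0],[0,0,0],[0,0,0],[0,0,0],[0,0,0],[0,0,0],[0,0,0],[0,0,0],[0,0,0],[0,0,0],[0,0,0],[0,0,0]], gripper=[0.4,0.4,0.4,0.4,0.4,0.4,0.4,0.4,0.4,0.4,0.4,0.4])

```text
t: 4.32
position: [0.6335, 0.078, 0.1047]
eef_rot: [[0.073, 0.997, 0.0], [0.997, -0.073, -0.0], [-0.0, 0.0, -1.0]]
wrist_force: [0.9, 0.2, -3.2]
gripper_width: 0.0593
grasp_force: 44.8
```

```bash
python3 - <<'E'
from h import *
c=snap('wrist','w2'); o=robot.get_obs(); print(o['position'],o['wrist_force'],o['gripper_width'],c['position'])
E
```

```text
[0.63222611 0.07758669 0.10472804] [-0.3288407  -1.12561938 -3.10025355] 0.05906366292063791 [0.64039808 0.15551927 0.22984759]
```

View pics/w2.png

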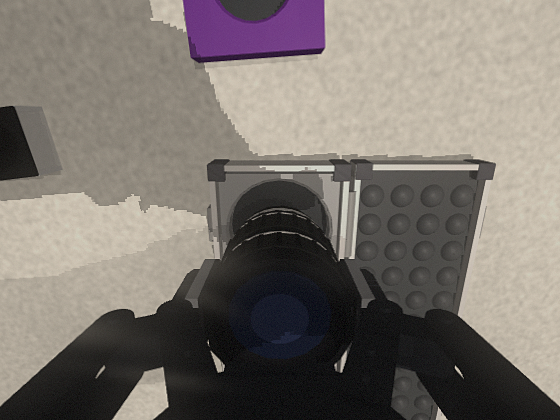

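The lens is held upright with its glass at about (279,318). The wide well's far rim is at (281,180) and its side edges are at x≈231 and 330 around row 212.

```bash
python3 - <<'E'
from h import *
c=load('w2'); np.set_printoptions(precision=4,suppress=True)
print(ray2plane(c,[(279,180),(231,212),(330,212)],.023)); print(ray2plane(c,[(279,318)],.129), ray2plane(c,[(279,205)],.05))
E
```

```text
[[0.6369 0.1129 0.023 ]
 [0.6012 0.0923 0.023 ]
 [0.6714 0.0872 0.023 ]]
[[0.6347 0.0802 0.129 ]] [[0.6362 0.1029 0.05  ]]
```

carry_out(xyz=[[0.001,-0.003,-0.005],[0,0,-0.01],[0,0,-0.01],[0,0,-0.006],[0,0,-0.003],[0,0,-0.002],[0,0,-0.001],[0,0,-0.001],[0,0,0],[0,0,0]], rot=[[0,0,0],[0,0,0],[0,0,0],[0,0,0],[0,0,0],[0,0,0],[0,0,0],[0,0,0],[0,0,0],[0,0,0]], gripper=[0.4,0.4,0.4,0.4,0.4,0.4,0.4,0.4,0.4,0.4])

```text
t: 5.2
position: [0.6332, 0.0745, 0.0676]
eef_rot: [[0.074, 0.997, 0.0], [0.997, -0.074, 0.0], [0.0, 0.0, -1.0]]
wrist_force: [0.7, 0.6, -3.6]
gripper_width: 0.0593
grasp_force: 44.8
```

carry_out(xyz=[[0,0,-0.001],[0,0,-0.001],[0,0,-0.0005],[0,0,0]], rot=[[0,0,0],[0,0,0],[0,0,0],[0,0,0]], gripper=[0.4,0.4,0.4,0.4])

```text
t: 5.53
position: [0.6331, 0.0744, 0.0651]
eef_rot: [[0.074, 0.997, 0.0], [0.997, -0.074, -0.0], [-0.0, 0.0, -1.0]]
wrist_force: [-0.9, 0.1, 1.9]
gripper_width: 0.0589
grasp_force: 45.2
```

Contact at the expected height, so I'll release and lift.

carry_out(xyz=[[0,0,0],[0,0,0],[0,0,0],[0,0,0],[0,0,0],[0,0,0],[0,0,0],[0,0,0.01],[0,0,0.02],[0,0,0.03],[0,0,0.03],[0,0,0.03]], rot=[[0,0,0],[0,0,0],[0,0,0],[0,0,0],[0,0,0],[0,0,0],[0,0,0],[0,0,0],[0,0,0],[0,0,0],[0,0,0],[0,0,0]], gripper=[0.68,0.72,0.8,0.9,1,1,1,1,1,1,1,1])

```text
t: 6.53
position: [0.6327, 0.0744, 0.187]
eef_rot: [[0.074, 0.997, 0.0], [0.997, -0.074, 0.0], [0.0, 0.0, -1.0]]
wrist_force: [-0.1, -0.4, 0.1]
gripper_width: 0.0854
grasp_force: 0.0
```

carry_out(xyz=[[-0.015,-0.018,0],[-0.021,-0.025,0],[-0.021,-0.025,0],[-0.021,-0.025,0],[-0.021,-0.025,0],[-0.021,-0.025,0],[-0.021,-0.025,0],[-0.021,-0.025,0],[-0.018,-0.02,0],[-0.012,-0.014,0],[0,0,0],[0,0,0]], rot=[[0,0,0],[0,0,0],[0,0,0],[0,0,0],[0,0,0],[0,0,0],[0,0,0],[0,0,0],[0,0,0],[0,0,0],[0,0,0],[0,0,0]], gripper=[1,1,1,1,1,1,1,1,1,1,1,1])

```text
t: 7.53
position: [0.4408, -0.1532, 0.1857]
eef_rot: [[0.076, 0.997, 0.001], [0.997, -0.076, -0.0], [-0.0, 0.001, -1.0]]
wrist_force: [0.0, 0.3, 0.6]
gripper_width: 0.0851
grasp_force: 0.0
```

```bash
python3 - <<'E'
from h import *
c=snap('wrist','w3'); o=robot.get_obs(); print(o['position'])
E
```

```text
[ 0.44123333 -0.15264738  0.18551587]
```

View pics/w3.png

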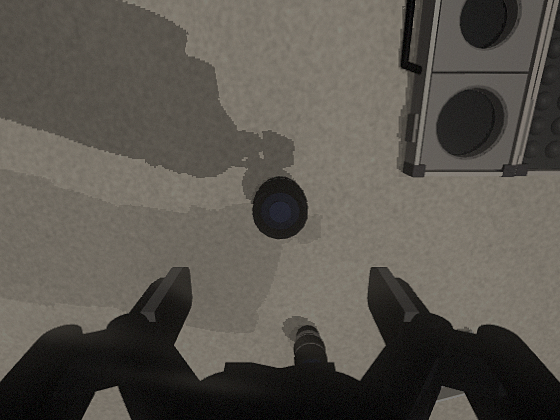

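The standard lens glass is at about (280,211), midway between the fingers. The middle well is at (470,121).

```bash
python3 - <<'E'
from h import *
c=load('w3'); print(ray2plane(c,[(280,211)],.062),ray2plane(c,[(470,121),(488,18)],.023))
E
```

```text
[[ 0.44249177 -0.15390563  0.062     ]] [[ 0.62004324 -0.09379156  0.023     ]
 [ 0.62605782 -0.011996    0.023     ]]
```

carry_out(xyz=[[0,0,-0.02],[0,0,-0.025],[0,0,-0.025],[0,0,-0.025],[0,0,-0.02],[0,0,-0.015],[0,0,-0.008],[0,0,-0.004],[0,0,0],[0,0,0]], rot=[[0,0,0],[0,0,0],[0,0,0],[0,0,0],[0,0,0],[0,0,0],[0,0,0],[0,0,0],[0,0,0],[0,0,0]], gripper=[1,1,1,1,1,1,1,1,1,1])

```text
t: 8.42
position: [0.4416, -0.1525, 0.0435]
eef_rot: [[0.074, 0.997, 0.001], [0.997, -0.074, -0.0], [-0.0, 0.001, -1.0]]
wrist_force: [0.7, 0.7, -0.7]
gripper_width: 0.0853
grasp_force: 0.0
```

carry_out(xyz=[[0,0,0],[0,0,0],[0,0,0],[0,0,0],[0,0,0],[0,0,0],[0,0,0],[0,0,0],[0,0,0],[0,0,0],[0,0,0],[0,0,0]], rot=[[0,0,0],[0,0,0],[0,0,0],[0,0,0],[0,0,0],[0,0,0],[0,0,0],[0,0,0],[0,0,0],[0,0,0],[0,0,0],[0,0,0]], gripper=[0.85,0.75,0.68,0.64,0.6,0.56,0.52,0.46,0.4,0.35,0.3,0.3], newtons=40)

```text
t: 9.42
position: [0.4412, -0.1526, 0.0432]
eef_rot: [[0.074, 0.997, 0.001], [0.997, -0.074, -0.0], [-0.0, 0.001, -1.0]]
wrist_force: [-1.6, 1.1, 7.7]
gripper_width: 0.0471
grasp_force: 40.1
```

carry_out(xyz=[[0,0,0.005],[0,0,0.015],[0,0,0.02],[0.015,0.005,0.01],[0.025,0.008,0],[0.028,0.009,0],[0.028,0.009,0],[0.028,0.009,0],[0.028,0.009,0],[0.018,0.006,0],[0.01,0.003,0],[0,0,0]], rot=[[0,0,0],[0,0,0],[0,0,0],[0,0,0],[0,0,0],[0,0,0],[0,0,0],[0,0,0],[0,0,0],[0,0,0],[0,0,0],[0,0,0]], gripper=[0.3,0.3,0.3,0.3,0.3,0.3,0.3,0.3,0.3,0.3,0.3,0.3])

```text
t: 10.42
position: [0.6225, -0.0937, 0.0924]
eef_rot: [[0.073, 0.997, 0.0], [0.997, -0.073, 0.0], [0.0, 0.0, -1.0]]
wrist_force: [1.0, -0.4, -2.5]
gripper_width: 0.0473
grasp_force: 41.8
```

```bash
python3 - <<'E'
from h import *
c=snap('wrist','w4'); o=robot.get_obs(); print(o['position'],o['wrist_force'],o['gripper_width'])
E
```

```text
[ 0.62123023 -0.09417666  0.09233967] [-0.19817841 -0.29076924 -1.92591033] 0.04713915372355793
```

View pics/w4.png

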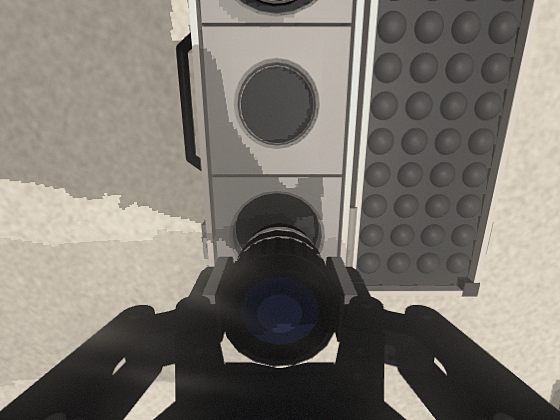

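The held lens glass is at (280,313). The middle well's far rim is at (277,191), with side edges at x≈235 and 320, and the narrow well is at (277,103).

```bash
python3 - <<'E'
from h import *
c=load('w4'); print(ray2plane(c,[(277,191),(235,225),(320,225),(277,103)],.023),ray2plane(c,[(280,313)],.111))
E
```

```text
[[ 0.62424107 -0.06346748  0.023     ]
 [ 0.59405054 -0.08503011  0.023     ]
 [ 0.65156011 -0.08919364  0.023     ]
 [ 0.628304   -0.00923865  0.023     ]] [[ 0.62392645 -0.0933659   0.111     ]]
```

carry_out(xyz=[[-0.001,-0.001,-0.005],[0,0,-0.01],[0,0,-0.01],[0,0,-0.006],[0,0,-0.003],[0,0,-0.002],[0,0,-0.001],[0,0,-0.001],[0,0,-0.001],[0,0,0],[0,0,0]], rot=[[0,0,0],[0,0,0],[0,0,0],[0,0,0],[0,0,0],[0,0,0],[0,0,0],[0,0,0],[0,0,0],[0,0,0],[0,0,0]], gripper=[0.3,0.3,0.3,0.3,0.3,0.3,0.3,0.3,0.3,0.3,0.3])

```text
t: 11.38
position: [0.6201, -0.0956, 0.054]
eef_rot: [[0.074, 0.997, 0.0], [0.997, -0.074, -0.0], [-0.0, 0.0, -1.0]]
wrist_force: [0.6, 0.6, -2.0]
gripper_width: 0.0467
grasp_force: 41.8
```

carry_out(xyz=[[0,0,-0.0005],[0,0,-0.0005],[0,0,0]], rot=[[0,0,0],[0,0,0],[0,0,0]], gripper=[0.3,0.3,0.3])

```text
t: 11.63
position: [0.62, -0.0955, 0.0528]
eef_rot: [[0.074, 0.997, -0.0], [0.997, -0.074, 0.0], [0.0, -0.0, -1.0]]
wrist_force: [-0.8, 0.1, -1.2]
gripper_width: 0.0474
grasp_force: 41.8
```

carry_out(xyz=[[0,0,-0.0005],[0,0,-0.0005],[0,0,0]], rot=[[0,0,0],[0,0,0],[0,0,0]], gripper=[0.3,0.3,0.3])

```text
t: 11.88
position: [0.6201, -0.0956, 0.0522]
eef_rot: [[0.074, 0.997, 0.0], [0.997, -0.074, -0.0], [-0.0, 0.0, -1.0]]
wrist_force: [-2.6, -0.2, 5.9]
gripper_width: 0.0473
grasp_force: 42.4
```

carry_out(xyz=[[0,0,0],[0,0,0],[0,0,0],[0,0,0],[0,0,0],[0,0,0],[0,0,0],[0,0,0.01],[0,0,0.02],[0,0,0.03],[0,0,0.03],[0,0,0.03]], rot=[[0,0,0],[0,0,0],[0,0,0],[0,0,0],[0,0,0],[0,0,0],[0,0,0],[0,0,0],[0,0,0],[0,0,0],[0,0,0],[0,0,0]], gripper=[0.54,0.58,0.66,0.75,0.85,0.85,0.85,0.85,0.85,0.85,0.85,0.85])

```text
t: 12.88
position: [0.6197, -0.0955, 0.174]
eef_rot: [[0.074, 0.997, 0.0], [0.997, -0.074, -0.0], [-0.0, 0.0, -1.0]]
wrist_force: [-0.1, 0.3, -0.5]
gripper_width: 0.0726
grasp_force: 0.0
```

Next, the small lens at about (0.460,-0.332): shift (-0.160,-0.236).

carry_out(xyz=[[-0.014,-0.02,0],[-0.018,-0.027,0],[-0.018,-0.027,0],[-0.018,-0.027,0],[-0.018,-0.027,0],[-0.018,-0.027,0],[-0.018,-0.027,0],[-0.018,-0.027,0],[-0.012,-0.017,0],[-0.008,-0.01,0],[0,0,0],[0,0,0]], rot=[[0,0,0],[0,0,0],[0,0,0],[0,0,0],[0,0,0],[0,0,0],[0,0,0],[0,0,0],[0,0,0],[0,0,0],[0,0,0],[0,0,0]], gripper=[0.85,0.85,0.85,0.85,0.85,0.85,0.85,0.85,0.85,0.85,0.85,0.85])

```text
t: 13.88
position: [0.4601, -0.3315, 0.1722]
eef_rot: [[0.075, 0.997, 0.001], [0.997, -0.075, 0.0], [0.0, 0.001, -1.0]]
wrist_force: [-0.2, 0.8, 0.4]
gripper_width: 0.0727
grasp_force: 0.0
```

```bash
python3 - <<'E'
from h import *
c=snap('wrist','w5'); o=robot.get_obs(); print(o['position'])
E
```

```text
[ 0.46050668 -0.33098378  0.17213383]
```

View pics/w5.png

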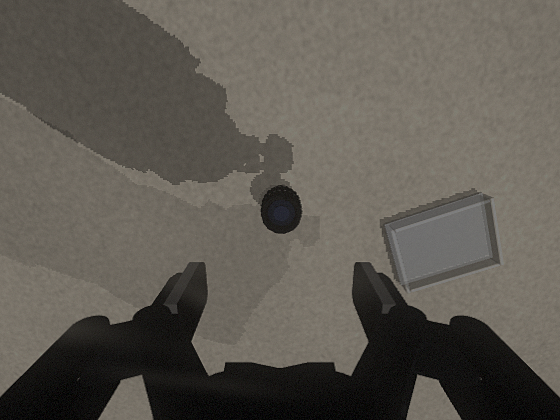

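The small lens glass is at (282,212), centred between the fingers. The tray is well clear to the right.

```bash
python3 - <<'E'
from h import *
c=load('w5'); print(ray2plane(c,[(282,212)],.054),ray2plane(c,[(383,220),(407,288)],.022))
E
```

```text
[[ 0.46347008 -0.33146066  0.054     ]] [[ 0.55870433 -0.35683784  0.022     ]
 [ 0.58552845 -0.43319627  0.022     ]]
```

Shift x +0.001 and go down 0.132 to z 0.040.

carry_out(xyz=[[0.001,0,-0.02],[0,0,-0.025],[0,0,-0.025],[0,0,-0.025],[0,0,-0.015],[0,0,-0.01],[0,0,-0.008],[0,0,-0.004],[0,0,0],[0,0,0]], rot=[[0,0,0],[0,0,0],[0,0,0],[0,0,0],[0,0,0],[0,0,0],[0,0,0],[0,0,0],[0,0,0],[0,0,0]], gripper=[0.85,0.85,0.85,0.85,0.85,0.85,0.85,0.85,0.85,0.85])

```text
t: 14.77
position: [0.4615, -0.3316, 0.0405]
eef_rot: [[0.074, 0.997, 0.001], [0.997, -0.074, -0.0], [-0.0, 0.001, -1.0]]
wrist_force: [0.3, -0.6, -0.2]
gripper_width: 0.0724
grasp_force: 0.0
```

carry_out(xyz=[[0,0,0],[0,0,0],[0,0,0],[0,0,0],[0,0,0],[0,0,0],[0,0,0],[0,0,0],[0,0,0],[0,0,0],[0,0,0],[0,0,0]], rot=[[0,0,0],[0,0,0],[0,0,0],[0,0,0],[0,0,0],[0,0,0],[0,0,0],[0,0,0],[0,0,0],[0,0,0],[0,0,0],[0,0,0]], gripper=[0.65,0.55,0.5,0.47,0.44,0.41,0.38,0.34,0.3,0.25,0.2,0.15], newtons=30)

```text
t: 15.77
position: [0.4611, -0.3316, 0.04]
eef_rot: [[0.074, 0.997, 0.0], [0.997, -0.074, -0.0], [-0.0, 0.0, -1.0]]
wrist_force: [-1.6, 1.5, 5.1]
gripper_width: 0.0329
grasp_force: 29.6
```

carry_out(xyz=[[0,0,0.005],[0,0,0.02],[0,0,0.03],[0.01,0.02,0.03],[0.015,0.03,0.015],[0.017,0.034,0],[0.017,0.034,0],[0.017,0.034,0],[0.017,0.034,0],[0.017,0.034,0],[0.017,0.034,0],[0.014,0.026,0]], rot=[[0,0,0],[0,0,0],[0,0,0],[0,0,0],[0,0,0],[0,0,0],[0,0,0],[0,0,0],[0,0,0],[0,0,0],[0,0,0],[0,0,0]], gripper=[0.15,0.15,0.15,0.15,0.15,0.15,0.15,0.15,0.15,0.15,0.15,0.15])

```text
t: 16.77
position: [0.6027, -0.0488, 0.1399]
eef_rot: [[0.073, 0.997, 0.0], [0.997, -0.073, 0.0], [0.0, -0.0, -1.0]]
wrist_force: [-0.4, 0.7, -1.5]
gripper_width: 0.0333
grasp_force: 30.3
```

carry_out(xyz=[[0.014,0.025,0],[0.009,0.015,0],[0.002,0.003,0],[0,0,-0.015],[0,0,-0.015],[0,0,-0.01],[0,0,-0.006],[0,0,0],[0,0,0]], rot=[[0,0,0],[0,0,0],[0,0,0],[0,0,0],[0,0,0],[0,0,0],[0,0,0],[0,0,0],[0,0,0]], gripper=[0.15,0.15,0.15,0.15,0.15,0.15,0.15,0.15,0.15])

```text
t: 17.52
position: [0.6269, -0.0089, 0.0941]
eef_rot: [[0.074, 0.997, -0.0], [0.997, -0.074, 0.0], [-0.0, -0.0, -1.0]]
wrist_force: [-0.5, 0.0, 0.2]
gripper_width: 0.0329
grasp_force: 30.3
```

```bash
python3 - <<'E'
from h import *
c=snap('wrist','w6'); o=robot.get_obs(); print(o['position'],o['wrist_force'],o['gripper_width'])
E
```

```text
[ 0.62721074 -0.00880454  0.09449295] [-0.49693393 -0.04966474 -1.06869804] 0.03342483871931062
```

View pics/w6.png

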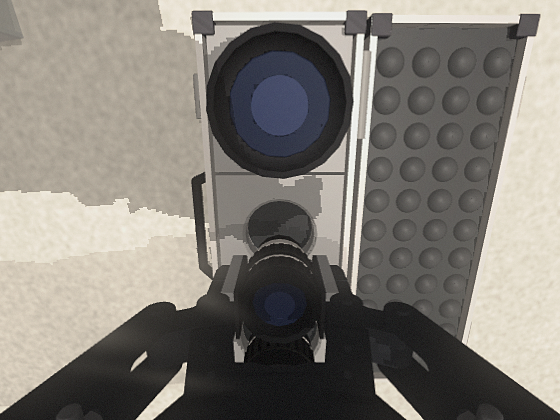

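The macro lens sits well in the wide well at (280,102). The narrow well's far rim is at (280,198) with side edges at x≈246 and 315, and the held lens glass is at (280,306).

```bash
python3 - <<'E'
from h import *
c=load('w6'); print(ray2plane(c,[(280,199),(246,225),(315,225)],.023),ray2plane(c,[(280,306)],.1085))
E
```

```text
[[ 0.6302215   0.015329    0.023     ]
 [ 0.60566597 -0.00132801  0.023     ]
 [ 0.65275161 -0.00480975  0.023     ]] [[ 0.6283814  -0.00811806  0.1085    ]]
```

carry_out(xyz=[[0,0,-0.008],[0,0,-0.012],[0,0,-0.01],[0,0,-0.006],[0,0,-0.003],[0,0,-0.002],[0,0,-0.001],[0,0,-0.001],[0,0,-0.001],[0,0,0],[0,0,0]], rot=[[0,0,0],[0,0,0],[0,0,0],[0,0,0],[0,0,0],[0,0,0],[0,0,0],[0,0,0],[0,0,0],[0,0,0],[0,0,0]], gripper=[0.15,0.15,0.15,0.15,0.15,0.15,0.15,0.15,0.15,0.15,0.15])

```text
t: 18.48
position: [0.6271, -0.0086, 0.05]
eef_rot: [[0.074, 0.997, 0.0], [0.997, -0.074, 0.0], [0.0, 0.0, -1.0]]
wrist_force: [0.6, 0.7, -1.4]
gripper_width: 0.0333
grasp_force: 30.3
```

carry_out(xyz=[[0,0,-0.0005],[0,0,-0.0005],[0,0,0]], rot=[[0,0,0],[0,0,0],[0,0,0]], gripper=[0.15,0.15,0.15])

```text
t: 18.73
position: [0.6271, -0.0086, 0.0491]
eef_rot: [[0.074, 0.997, 0.0], [0.997, -0.074, -0.0], [0.0, 0.0, -1.0]]
wrist_force: [-0.0, 0.0, 1.8]
gripper_width: 0.0333
grasp_force: 30.5
```

carry_out(xyz=[[0,0,-0.0004],[0,0,0]], rot=[[0,0,0],[0,0,0]], gripper=[0.15,0.15])

```text
t: 18.9
position: [0.6272, -0.0085, 0.049]
eef_rot: [[0.074, 0.997, 0.001], [0.997, -0.074, -0.0], [0.0, 0.001, -1.0]]
wrist_force: [-3.5, -0.4, 8.7]
gripper_width: 0.0332
grasp_force: 31.3
```

carry_out(xyz=[[0,0,0],[0,0,0],[0,0,0],[0,0,0],[0,0,0],[0,0,0],[0,0,0],[0,0,0.01],[0,0,0.02],[0,0,0.03],[0,0,0.04],[0,0,0.04]], rot=[[0,0,0],[0,0,0],[0,0,0],[0,0,0],[0,0,0],[0,0,0],[0,0,0],[0,0,0],[0,0,0],[0,0,0],[0,0,0],[0,0,0]], gripper=[0.38,0.42,0.5,0.58,0.65,0.65,0.65,0.65,0.65,0.65,0.65,0.65])

```text
t: 19.9
position: [0.6262, -0.0085, 0.1904]
eef_rot: [[0.074, 0.997, -0.001], [0.997, -0.074, 0.0], [-0.0, -0.001, -1.0]]
wrist_force: [2.0, -0.2, 0.8]
gripper_width: 0.0553
grasp_force: 0.0
```

carry_out(xyz=[[-0.03,0,0.01],[-0.03,0,0.01],[-0.03,0,0],[-0.03,0,0],[-0.03,0,0],[-0.03,0,0],[0,0,0],[0,0,0]], rot=[[0,0,0],[0,0,0],[0,0,0],[0,0,0],[0,0,0],[0,0,0],[0,0,0],[0,0,0]], gripper=[0.65,0.65,0.65,0.65,0.65,0.65,0.65,0.65])

```text
t: 20.57
position: [0.4462, -0.0086, 0.2096]
eef_rot: [[0.074, 0.997, 0.002], [0.997, -0.074, -0.0], [0.0, 0.002, -1.0]]
wrist_force: [0.3, -0.1, -0.8]
gripper_width: 0.0558
grasp_force: 0.0
```

```bash
python3 - <<'E'
from h import *
c=snap('scene','s2'); im=c['image'][:,:,::-1]
cv2.imwrite('pics/s2c.png',cv2.resize(im[140:350,90:460],(800,454),interpolation=cv2.INTER_CUBIC))
E
```

```text
(no output)
```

View pics/s2c.png

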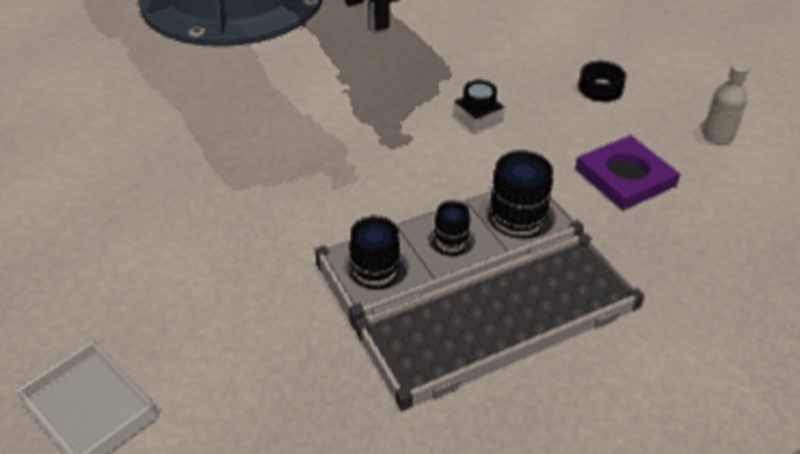

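All three lenses stand upright in their wells, at crop pixels (375,250), (452,228) and (521,193). The tube, loupe, tray and bottle haven't moved.

```bash
python3 -c "
from workcell import robot; print(robot.job_done())"
```

```text
the job is handed in; nothing more can be done
None
```

All three lenses are standing glass up in their matching wells, each set down gently at about floor height; nothing else was moved, and I handed the job in at about 21 s.

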